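Shut the guard of the loaded engraver

ROBOT

A 6-joint arm with a two-finger parallel gripper is mounted at the origin on the work surface. World frame = base frame: x ahead of the robot, y to its left, z up, the work surface at z = 0. Lengths are in mm, angles in rad, forces in N, time in s.
With the tool pointing down it reaches from about 350 to 975 mm from the base axis. Payload 7.1 kg.
Tool frame: the origin (TCP) lies on the centre line of the jaws, within the pads' length; the fingertips stand ahead of it and the grasp point (between the pads) lies 6 mm ahead of it (ctrl.tip_reach is the z of the fingertips in the tool frame, in mm); z points along the fingers, y is the direction in which the jaws open and shut (so a half turn about z gives the same grasp; the last joint's range is limited). The gripper opens to 88 mm and grips with 3 to 60 N. Pads are 20 mm wide; open, the fingers measure 115 mm over their backs; the gripper's body (75 mm by 178 mm) begins 61 mm behind the grasp point.
Start: joints at [-1.306, 0.423, 1.63, -0, 1.089, -0.019], TCP at [175.022, -599.977, 247.675] pointing down, gripper open.
Joint ranges: [-3, 3], [-0.9, 2.11], [0.09, 2.58], [-1.31, 4.45], [0.11, 2.69], [-2.54, 2.54]. Speed limits (rad/s): [2.39, 2.39, 3.01, 3.14, 3.14, 3.14].

INTERFACE

Orientations are given as [roll, pitch, yaw] about the fixed x, y, z axes, in that order (R = Rz(yaw) Ry(pitch) Rx(roll)).
In Python, from station import ctrl, snapshot, calibration, ticket gives the robot as it stands.
- The arm moves only by the tool jog_arm, never from a script. Its argument "moves" is a list of rows, each an object with "xyz": the shift along the tool's x, y, z in mm, a list of three; "dr": the turn, a rotation vector about the tool's x, y, z in rad, a list of three; "gripper": the opening, from 0 (shut) to 1 (fully open). In form: [{"xyz": [x, y, z], "dr": [ax, ay, az], "gripper": gripper}, ...]. A call has 1 to 5 rows; each row is the pose to reach, as a shift and turn from the pose measured when the call began, along the tool's axes at that moment; what a row does not reach only later rows make up. A row lasts 1/8 s, in which the tool goes at most 62.5 mm and 10.7 degrees, less where a joint would pass 70% of its speed; a pose out of reach is approached as far as the arm can. A call with a gripper value outside its range is refused whole. The fingers move at their own pace and stop on an object; "newtons" is the grip in N (left out, the last holds). Time passes only in rows, so rows that repeat a pose let the fingers close. It gives the time, the measured TCP pose, the force and the opening at its end, in the units of the state.
- ctrl.read_state(): the state, without advancing time (a new reading comes with each control period).
- snapshot(name): name is "side" or "top"; returns the picture (400x640x3 uint8, red, green, blue); there is no depth.
- calibration(name): a dict with "K" (3x3 intrinsics, pixels), "extrinsics" (4x4, takes a point from world to camera coordinates). Camera axes: x right, y up, looking along -z (the intrinsics and any distortion apply to the point x, -y, -z); pixel columns grow to the right and rows downward; lengths in mm; the calibration is good to about 2 mm. A picture is of the moment at which its call begins. calibration takes no time and is no camera call.
- ticket.sign_off(): hands the job in, once; it reports no verdict.
The state is a dict: "time": time; "qpos": joint angles; "qd": joint speeds; "effort": joint torques, N m; "position": TCP position; "orientation": TCP orientation; "force": force on the tool from outside, world axes, zero at the start; "wrist_torque": the same for the moment, N m; "opening": opening from 0.0 (shut) to 1.0 (fully open).
Only numpy, scipy, OpenCV 4.12 (cv2) and the standard library are available. Lean on these libraries where they do the work, as an engineer would, in place of code of your own. Each camera call takes 0.05 s, during which the arm holds its last target.

TASK

Two identical desktop engravers stand on the maker-room bench with their clear orange guards up. Lower the guard of the one that has the pale wooden blank on its bed, gently and without letting it drop, until it rests fully shut, then let go. Leave the other engraver's guard up as it is, and the blank where it lies.

Things in the scene. Friction and masses are not known exactly. Their poses are not given: they have to be found in the camera images.
- guard1 (a joint): angle (rad) of the loaded engraver's orange guard, a 0.35 kg hood 165 long, 200 wide, 45 mm high: 0 fully shut on its stop, 1.57 upright, 1.6 open stop; starts at 1.15 to 1.4. Its stiff hinge holds it above about 1.1; below that it may fall and slam if let go. Under 5 N moves it at the knob. The hinge axis is level, 88 mm above the table, along the back of the bed
- guard1_knob (a point): centre of the yellow barrel knob (20 mm diameter, 30 mm long, parallel to the hinge, flat ends free to pinch) 40 mm off the front of the loaded engraver's guard on a 12 mm neck. Axes turn with the guard: y along barrel and hinge; when shut, x is level towards the hinge and z up. Hinge axis at (205, 0, -22) mm in these axes. Shut, the knob is 110 mm above the table
- guard2_knob (a point): centre of the same knob on the guard of the other, empty engraver, to be left alone; same sizes and axes. Each engraver is a fixed white box with a grey back, 230 mm deep, 200 mm wide, 88 mm high, its front towards the robot; its hinge runs 165 mm behind the front face, and its guard starts 1.15 to 1.4 rad open, up to 310 mm above the table
- blank_center (a point): centre of the loose pale wooden blank, 60 x 90 x 6 mm, lying flat on the black sunken bed of the loaded engraver, 54 mm above the table; it stays there

How it is judged:
By the outcome, as a careful person would: the job done as asked, in the order asked, and still so for the second after the job is handed in, with the robot touching nothing.
It also fails if it takes over 38 s, if anything falls off the work surface, if the arm or the gripper's body presses on something with over 40 N, if the wrist force passes 120 N, or if a joint passes its speed limit or range.

## Working session

There is one attempt and no reset: what is moved stays moved. The work goes in short steps, Python scripts to look and compute and a tool call to move; the robot and the scene stay as the last step left them, time stands still between calls to the robot, and variables do not carry over. Pictures are saved under pics/ and viewed, and the job is handed in when it is done.

Besides the shell and the picture viewer there is one more tool, called after "Call:" in YAML: its name, and indented under it one key for each argument. jog_arm: Moves the arm, as the interface text tells. Its arguments: {"type":"object","properties":{"moves":{"type":"array","items":{"type":"object","properties":{"xyz":{"type":"array","items":{"type":"number"}},"dr":{"type":"array","items":{"type":"number"}},"gripper":{"type":"number"}}}},"newtons":{"type":"number"}},"required":["moves"]}

```bash
mkdir -p pics; python3 - <<'E'
from station import ctrl,snapshot,calibration
import cv2,numpy as np
s=ctrl.read_state();print(s)
print(ctrl.tip_reach)
for n in("side","top"):
    im=snapshot(n);cv2.imwrite(f"pics/{n}0.png",im[:,:,::-1]);c=calibration(n);print(n,c)
E
```

```text
{'time': 0.0, 'qpos': array([-1.30602514e+00,  4.23830691e-01,  1.63068706e+00, -2.52679745e-06,
        1.08859101e+00, -1.90115216e-02]), 'qd': array([ 2.70916594e-04, -5.80194431e-05,  1.09774036e-03, -5.96285834e-04,
       -2.24614808e-04, -2.65000373e-04]), 'effort': array([-4.74392746e-04, -5.44622648e+01, -2.73669022e+01,  6.43334398e-02,
        2.27301603e-02, -1.28702281e-04]), 'position': array([ 174.87520408, -599.49864436,  246.90915736]), 'orientation': array([-3.14007678e+00, -2.65852544e-05,  2.83783859e-01]), 'force': array([-0.35438022,  0.46219924, -0.37044658]), 'wrist_torque': array([0.01411587, 0.03504729, 0.07789853]), 'opening': 1.0020724365711278}
25.0
side {'K': array([[486.92018828,   0.        , 324.35859467],
       [  0.        , 486.92018828, 207.69849515],
       [  0.        ,   0.        ,   1.        ]]), 'extrinsics': array([[ 9.49206738e-01, -3.14221383e-01, -1.64769894e-02,
        -5.33606862e+02],
       [ 2.46097674e-01,  7.08748407e-01,  6.61144182e-01,
        -2.07064377e+02],
       [-1.96067599e-01, -6.31617461e-01,  7.50077915e-01,
        -1.10956347e+03],
       [ 0.00000000e+00,  0.00000000e+00,  0.00000000e+00,
         1.00000000e+00]])}
top {'K': array([[406.07066749,   0.        , 314.85134547],
       [  0.        , 406.07066749, 192.18270501],
       [  0.        ,   0.        ,   1.        ]]), 'extrinsics': array([[ 1.75918393e-02, -9.99793706e-01,  1.01524446e-02,
        -2.34244704e+01],
       [ 9.93357155e-01,  1.86316698e-02,  1.13553615e-01,
        -5.44077620e+02],
       [-1.13719346e-01,  8.08738651e-03,  9.93479997e-01,
        -8.59676099e+02],
       [ 0.00000000e+00,  0.00000000e+00,  0.00000000e+00,
         1.00000000e+00]])}
```

View pics/side0.png

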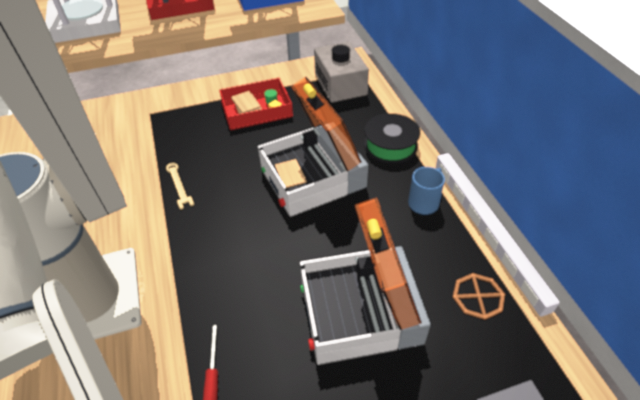

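View pics/top0.png

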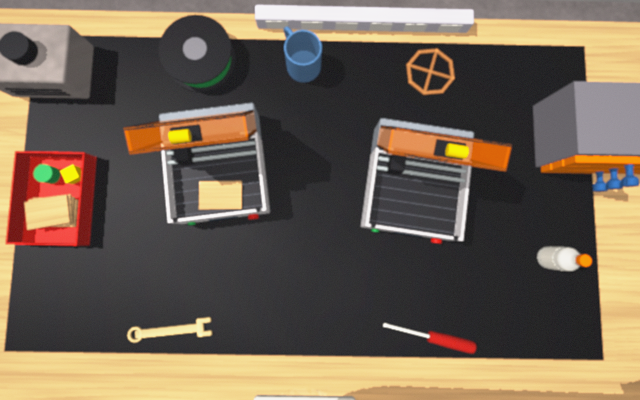

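The loaded engraver is the left one in the top view: its blank is at about (220,195) and its knob at (180,136). In the side view that knob is at (310,91). The empty one's knob is at (457,151) in the top view and (375,229) in the side view.

```bash
cat > h.py <<'E'
from station import ctrl,snapshot,calibration
import cv2,numpy as np
from scipy.spatial.transform import Rotation as R
C={n:calibration(n) for n in("side","top")}
F=np.diag([1,-1,-1.])
def PM(n):
    return C[n]["K"]@F@C[n]["extrinsics"][:3]
def ray(n,uv):
    E=C[n]["extrinsics"];d=E[:3,:3].T@F@np.linalg.inv(C[n]["K"])@[*uv,1];o=-E[:3,:3].T@E[:3,3];return o,d
def onz(n,uv,z):
    o,d=ray(n,uv);return o+d*(z-o[2])/d[2]
def tri(uvs,uvt):
    X=cv2.triangulatePoints(PM("side"),PM("top"),np.float64(uvs),np.float64(uvt)).ravel();return X[:3]/X[3]
def proj(n,X):
    p=PM(n)@[*X,1];return p[:2]/p[2]
def yellow(im):
    h=cv2.cvtColor(im,cv2.COLOR_RGB2HSV);m=cv2.inRange(h,(23,150,120),(33,255,255))
    k,l,st,c=cv2.connectedComponentsWithStats(m);return [(c[i].round(1),st[i]) for i in range(1,k) if st[i,4]>40]
E
python3 - <<'E'
from h import *
for n in("side","top"):
    im=cv2.imread(f"pics/{n}0.png")[:,:,::-1].copy()
    for c,s in yellow(im):print(n,c,s)
    h=cv2.resize(im[90:260,110:290] if n=="top" else im[60:230,230:400],None,fx=3.3,fy=3.3,interpolation=2)
    cv2.imwrite(f"pics/{n}0c.png",h[:,:,::-1])
E
```

```text
side [309.6  90.7] [305  84  10  14  63]
side [374.  230.2] [368 219  14  20 112]
top [179.3 135.6] [168 129  23  14 282]
top [456.3 150.4] [445 143  24  16 300]
top [ 70.4 173.8] [ 59 165  21  18 269]
```

View pics/top0c.png

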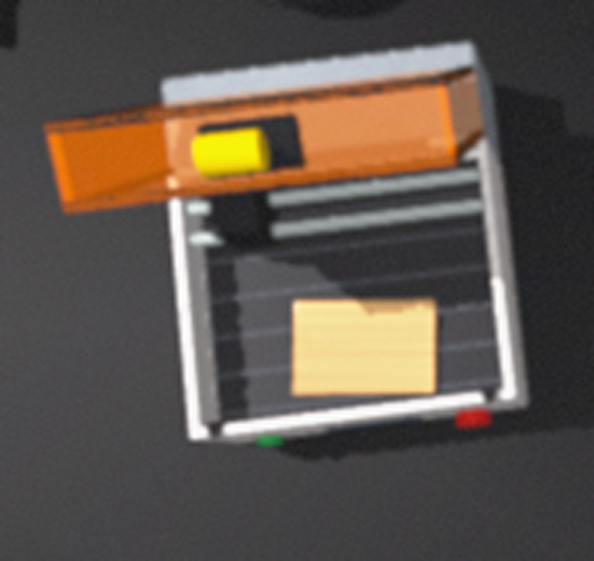

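View pics/side0c.png

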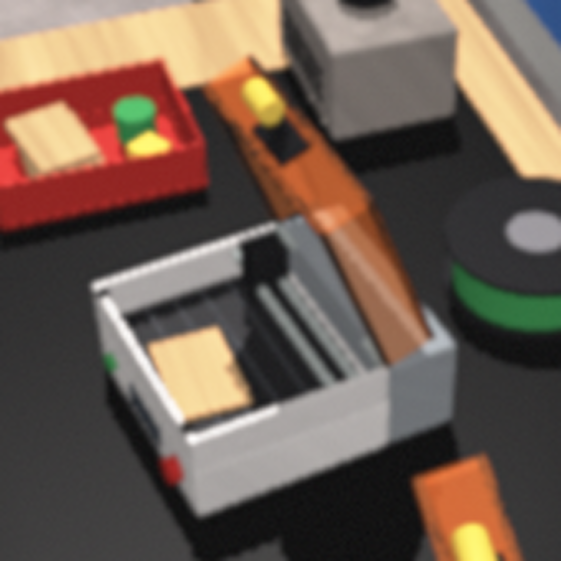

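```bash
python3 - <<'E'
from h import *
tc=lambda u,v:(110+u/3.3,90+v/3.3); sc=lambda u,v:(230+u/3.3,60+v/3.3)
P={}
for k,p in dict(fl=(190,435),fr=(525,403),bl=(163,82),br=(473,43)).items():
    P[k]=onz("top",tc(*p),88);print(k,P[k].round(1))
for k,p in dict(fl=(95,288),fr=(190,437),br=(452,347)).items():
    print("side",k,onz("side",sc(*p),88).round(1))
for a,b in(("fl","fr"),("bl","br"),("fl","bl"),("fr","br")):
    d=P[b]-P[a];print(a,b,np.linalg.norm(d).round(1),np.degrees(np.arctan2(d[1],d[0])).round(1))
for s,t in(((309.6,90.7),(179.3,135.6)),((374,230.2),(456.3,150.4))):
    X=tri(s,t);print("knob",X.round(1),proj("side",X).round(1),proj("top",X).round(1))
print("blank",onz("top",tc(365,347),57).round(1))
E
```

```text
fl [471.8 284.5  88. ]
fr [495.2  79.5  88. ]
bl [694.5 314.7  88. ]
br [724.1 119.6  88. ]
side fl [469.3 276.5  88. ]
side fr [498.2  90.1  88. ]
side br [718.  115.8  88. ]
fl fr 206.4 -83.5
bl br 197.3 -81.4
fl bl 224.7 7.7
fr br 232.3 9.9
knob [599.6 204.6 286.1] [310.1  90.6] [179.1 136.6]
knob [ 583.7 -233.8  287.2] [374.8 229.9] [456.1 151.7]
blank [531.4 186.6  57. ]
```

```bash
cat >> h.py <<'E'
YAW=0.145
f=np.array([np.cos(YAW),np.sin(YAW),0]);Zv=np.array([0,0,1.])
def Rt(phi):  # tool z leans forward by phi
    y=np.array([np.sin(YAW),-np.cos(YAW),0]);z=np.sin(phi)*f-np.cos(phi)*Zv;x=np.cross(y,z)
    return R.from_matrix(np.c_[x,y,z])
def now():
    s=ctrl.read_state();return s,np.array(s["position"]),R.from_euler("xyz",s["orientation"])
def mv(targets):
    s,p,r=now();print("t",s["time"].__round__(2) if isinstance(s["time"],float) else s["time"],"p",p.round(1),"rpy",r.as_euler("xyz").round(3),"F",np.round(s["force"],1),"op",round(float(s["opening"]),3))
    for q,phi in targets:
        print((r.inv().apply(np.array(q)-p)).round(1).tolist(),(r.inv()*Rt(phi)).as_rotvec().round(3).tolist())
E
python3 -c "
from h import *
mv([((230,-480,330),0),((330,-320,420),0),((430,-100,420),0),((500,100,420),0)])"
```

```text
t 0.1 p [ 174.9 -599.5  247. ] rpy [-3.14  -0.     0.284] F [ 0.3 -0.1 -0.1] op 1.003
[86.4, -99.4, -82.9] [-0.001, 0.0, 0.139]
[227.2, -225.2, -172.7] [-0.001, 0.0, 0.139]
[384.8, -408.4, -172.5] [-0.001, 0.0, 0.139]
[508.0, -580.8, -172.2] [-0.001, 0.0, 0.139]
```

Call:
jog_arm:
  moves:
    - {"xyz": [25, -25, -50], "dr": [0, 0, 0.03], "gripper": 1}
    - {"xyz": [55, -60, -95], "dr": [0, 0, 0.06], "gripper": 1}
    - {"xyz": [90, -95, -130], "dr": [0, 0, 0.09], "gripper": 1}
    - {"xyz": [120, -130, -155], "dr": [0, 0, 0.12], "gripper": 1}
    - {"xyz": [155, -165, -170], "dr": [0, 0, 0.139], "gripper": 1}

```text
time: 0.72
position: [278.0, -396.7, 418.5]
orientation: [3.142, -0.001, 0.144]
force: [0.7, -0.6, -0.0]
opening: 0.999
```

```bash
python3 -c "
from h import *
mv([((430,-100,420),0),((500,100,420),0),((600,204,380),0)])"
```

```text
t 0.72 p [ 278.  -396.7  418.5] rpy [ 3.142e+00 -1.000e-03  1.440e-01] F [ 0.7 -0.6 -0. ] op 0.999
[192.9, -271.9, -1.4] [0.0, -0.001, -0.001]
[290.8, -459.8, -1.3] [0.0, -0.001, -0.001]
[404.6, -548.5, 38.7] [0.0, -0.001, -0.001]
```

Call:
jog_arm:
  moves:
    - {"xyz": [35, -50, 0], "dr": [0, 0, 0], "gripper": 1}
    - {"xyz": [70, -100, 0], "dr": [0, 0, 0], "gripper": 1}
    - {"xyz": [105, -150, 0], "dr": [0, 0, 0], "gripper": 1}
    - {"xyz": [140, -200, 0], "dr": [0, 0, 0], "gripper": 1}
    - {"xyz": [175, -250, 0], "dr": [0, 0, 0], "gripper": 1}

```text
time: 1.35
position: [415.8, -122.4, 418.6]
orientation: [3.141, -0.001, 0.143]
force: [1.3, -0.7, -0.2]
opening: 1.002
```

Call:
jog_arm:
  moves:
    - {"xyz": [35, -50, 0], "dr": [0, 0, 0], "gripper": 0.9}
    - {"xyz": [70, -100, 0], "dr": [0, 0, 0], "gripper": 0.9}
    - {"xyz": [110, -150, 0], "dr": [0, 0, 0], "gripper": 0.9}
    - {"xyz": [150, -200, 0], "dr": [0, 0, 0], "gripper": 0.9}
    - {"xyz": [190, -245, 0], "dr": [0, 0, 0], "gripper": 0.9}

```text
time: 1.98
position: [568.9, 148.7, 418.4]
orientation: [3.141, -0.0, 0.144]
force: [0.3, -1.4, 0.0]
opening: 0.902
```

```bash
python3 -c "
from h import *
mv([((600,204,380),0),((600,204,292),0)])"
```

```text
t 1.98 p [568.9 148.7 418.4] rpy [ 3.141 -0.     0.144] F [ 0.3 -1.4  0. ] op 0.902
[38.7, -50.3, 38.4] [0.0, -0.0, -0.001]
[38.6, -50.3, 126.4] [0.0, -0.0, -0.001]
```

Call:
jog_arm:
  moves:
    - {"xyz": [38, -50, 0], "dr": [0, 0, 0], "gripper": 0.9}
    - {"xyz": [38.5, -50, 30], "dr": [0, 0, 0], "gripper": 0.9}
    - {"xyz": [38.5, -50, 60], "dr": [0, 0, 0], "gripper": 0.9}

```text
time: 2.35
position: [599.9, 204.8, 356.8]
orientation: [3.141, 0.0, 0.146]
force: [-0.2, 0.2, -0.8]
opening: 0.899
```

```bash
python3 - <<'E'
from h import *
mv([((600,204,292),0)])
for n in("side","top"):
    im=snapshot(n);print(n,yellow(im))
    s,p,r=now();g=p+r.apply([0,0,6]);u,v=proj(n,g);print("grasp proj",u,v)
    u,v=int(u),int(v)
    c=im[max(0,v-60):v+90,max(0,u-80):u+100];cv2.imwrite(f"pics/{n}1.png",cv2.resize(c,None,fx=3,fy=3)[:,:,::-1])
E
```

```text
t 2.35 p [599.9 204.8 356.8] rpy [3.141 0.    0.146] F [-0.2  0.2 -0.8] op 0.899
[0.0, 0.8, 64.8] [0.001, 0.0, 0.001]
side [(array([309.6,  91.2]), array([305,  86,  10,  12,  65], dtype=int32)), (array([374.2, 231.3]), array([368, 220,  13,  19,  98], dtype=int32))]
grasp proj 308.43119717285674 68.4604023363911
top [(array([178.9, 136.6]), array([169, 130,  22,  14, 231], dtype=int32)), (array([456.3, 150.4]), array([445, 143,  24,  16, 301], dtype=int32))]
grasp proj 165.95318596818677 126.94068640683516
```

View pics/side1.png

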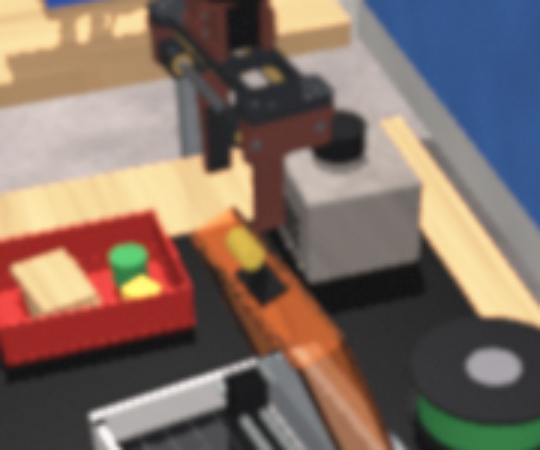

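View pics/top1.png

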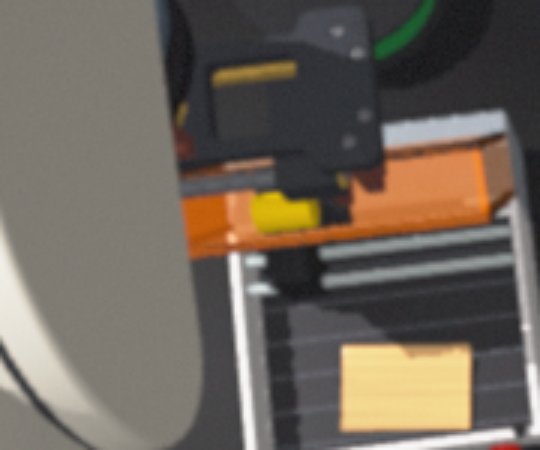

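The open jaws are above the knob and straddle it, with one finger on each side of its ends. I'll descend now.

Call:
jog_arm:
  moves:
    - {"xyz": [0, 0.5, 22], "dr": [0, 0, 0], "gripper": 0.9}
    - {"xyz": [0, 0.5, 44], "dr": [0, 0, 0], "gripper": 0.9}
    - {"xyz": [0, 0.5, 66], "dr": [0, 0, 0], "gripper": 0.9}

```text
time: 2.82
position: [598.1, 202.6, 288.9]
orientation: [3.14, 0.006, 0.144]
force: [-0.7, 0.5, -0.2]
opening: 0.9
```

```bash
python3 - <<'E'
from h import *
mv([((600,204.5,291),0)])
for n in("side","top"):
    im=snapshot(n);print(n,yellow(im))
    s,p,r=now();g=p+r.apply([0,0,6]);u,v=proj(n,g);print("grasp proj",u,v)
    u,v=int(u),int(v)
    c=im[max(0,v-60):v+90,max(0,u-80):u+100];cv2.imwrite(f"pics/{n}2.png",cv2.resize(c,None,fx=3,fy=3)[:,:,::-1])
E
```

```text
t 2.83 p [598.1 202.6 288.9] rpy [3.14  0.006 0.144] F [-0.7  0.5 -0.2] op 0.9
[2.2, -1.6, -2.1] [0.001, 0.006, -0.001]
side [(array([374.1, 230.4]), array([368, 219,  13,  20,  99], dtype=int32))]
grasp proj 309.2660249671119 93.70448560730816
top [(array([179.4, 136.3]), array([171, 135,  19,   4,  51], dtype=int32)), (array([456.3, 150.4]), array([445, 143,  24,  16, 294], dtype=int32))]
grasp proj 181.61254370587923 139.26478532059707
```

View pics/side2.png

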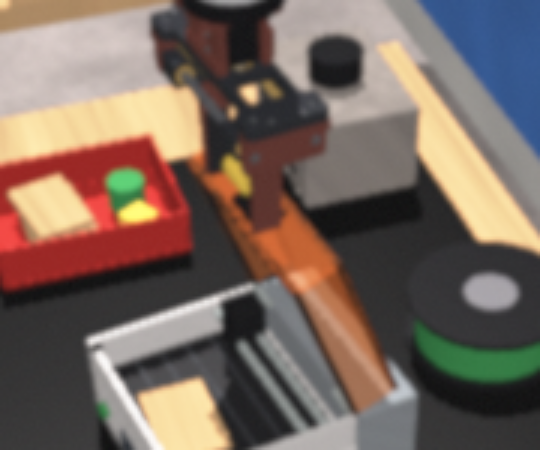

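View pics/top2.png

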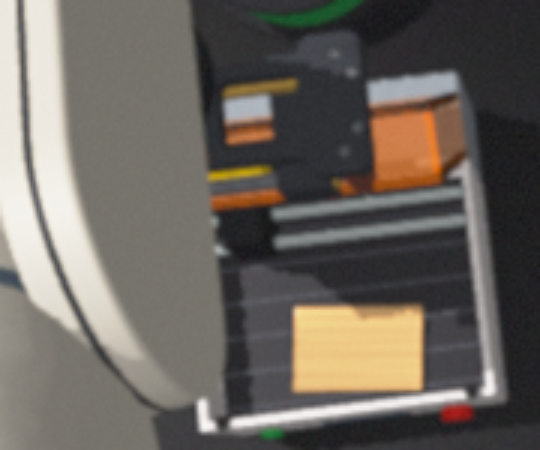

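The knob sits between the fingers, within about 3 px of the projected grasp point. I'll close at a low force.

Call:
jog_arm:
  moves:
    - {"xyz": [2, -2, -2], "dr": [0, 0, 0], "gripper": 0.5}
    - {"xyz": [2, -2, -2], "dr": [0, 0, 0], "gripper": 0.2}
    - {"xyz": [2, -2, -2], "dr": [0, 0, 0], "gripper": 0.2}
    - {"xyz": [2, -2, -2], "dr": [0, 0, 0], "gripper": 0.2}
    - {"xyz": [2, -2, -2], "dr": [0, 0, 0], "gripper": 0.2}
  newtons: 12

```text
time: 3.55
position: [598.6, 203.3, 289.1]
orientation: [3.137, 0.01, 0.144]
force: [2.1, -17.3, 2.0]
opening: 0.368
```

Call:
jog_arm:
  moves:
    - {"xyz": [0, 2, 0], "dr": [0, 0, 0], "gripper": 0.2}
    - {"xyz": [0, 2, 0], "dr": [0, 0, 0], "gripper": 0.2}

```text
time: 3.8
position: [598.8, 201.8, 289.0]
orientation: [3.138, 0.01, 0.144]
force: [0.2, 1.9, 0.1]
opening: 0.341
```

```bash
python3 -c "
from h import *
mv([((600,204.5,291),0)]);print(ctrl.read_state()['wrist_torque'])"
```

```text
t 3.8 p [598.8 201.8 289. ] rpy [3.138 0.01  0.144] F [0.2 1.9 0.1] op 0.341
[1.5, -2.5, -2.0] [0.004, 0.01, -0.001]
[ 0.27713031 -0.00602738  0.02825964]
```

The grip is good: opening 0.341 is about 30 mm, and the force is small. Next I'll plan the arc.

```bash
cat >> h.py <<'E'
H=np.array([598.8,201.8,0])+50*f+88*Zv
def arc(H,dphi=0.014,d=0.03,n=5):
    s,p,r=now();g=p+r.apply([0,0,6]);v=g-H
    a=np.arctan2(v[2],-v@f);zt=r.apply([0,0,1]);phi=np.arctan2(zt@f,-zt[2])
    print("alpha",a.round(3),"rad",np.hypot(v[2],v@f).round(1),"phi",phi.round(3),"lat",(v@np.cross(Zv,f)).round(1),"tq",np.round(s["wrist_torque"],2))
    K=lambda a:206.2*(-np.cos(a)*f+np.sin(a)*Zv)
    T=[]
    for i in range(1,n+1):
        ph=min(phi+dphi*i,.6);gi=g+K(max(a-d*i,0.1))-K(a);T.append((gi-Rt(ph).apply([0,0,6]),ph))
    mv(T)
E
python3 -c "
from h import *
arc(H)"
```

```text
alpha 1.32 rad 201.3 phi -0.01 lat -0.0 tq [ 0.28 -0.01  0.03]
t 3.8 p [598.8 201.8 289. ] rpy [3.138 0.01  0.144] F [0.2 1.9 0.1] op 0.341
[-6.0, 0.0, 1.7] [0.004, 0.014, -0.001]
[-12.0, 0.0, 3.6] [0.004, 0.028, -0.0]
[-17.9, 0.0, 5.6] [0.004, 0.042, -0.0]
[-23.8, 0.0, 7.8] [0.004, 0.056, -0.0]
[-29.6, -0.0, 10.2] [0.004, 0.07, -0.0]
```

Call:
jog_arm:
  moves:
    - {"xyz": [-6, 0, 1.7], "dr": [0, 0.014, 0], "gripper": 0.2}
    - {"xyz": [-12, 0, 3.6], "dr": [0, 0.028, 0], "gripper": 0.2}
    - {"xyz": [-18, 0, 5.6], "dr": [0, 0.042, 0], "gripper": 0.2}
    - {"xyz": [-24, 0, 7.8], "dr": [0, 0.056, 0], "gripper": 0.2}
    - {"xyz": [-29.6, 0, 10.2], "dr": [0, 0.07, 0], "gripper": 0.2}

```text
time: 4.42
position: [568.9, 197.5, 279.1]
orientation: [3.138, -0.061, 0.145]
force: [1.5, 1.4, 1.4]
opening: 0.34
```

```bash
python3 -c "
from h import *
arc(H)"
```

```text
alpha 1.164 rad 201.6 phi 0.061 lat 0.0 tq [ 0.29 -0.2   0.04]
t 4.42 p [568.9 197.5 279.1] rpy [ 3.138 -0.061  0.145] F [1.5 1.4 1.4] op 0.34
[-5.9, 0.0, 2.2] [0.004, 0.014, -0.0]
[-11.7, 0.0, 4.5] [0.004, 0.028, -0.0]
[-17.4, 0.0, 7.1] [0.004, 0.042, -0.0]
[-23.1, -0.0, 9.8] [0.004, 0.056, -0.0]
[-28.6, -0.0, 12.7] [0.004, 0.07, -0.0]
```

Call:
jog_arm:
  moves:
    - {"xyz": [-5.9, 0, 2.2], "dr": [0, 0.014, 0], "gripper": 0.2}
    - {"xyz": [-11.7, 0, 4.5], "dr": [0, 0.028, 0], "gripper": 0.2}
    - {"xyz": [-17.4, 0, 7.1], "dr": [0, 0.042, 0], "gripper": 0.2}
    - {"xyz": [-23.1, 0, 9.8], "dr": [0, 0.056, 0], "gripper": 0.2}
    - {"xyz": [-28.6, 0, 12.7], "dr": [0, 0.07, 0], "gripper": 0.2}

```text
time: 5.05
position: [541.0, 193.4, 264.7]
orientation: [3.138, -0.132, 0.145]
force: [-1.1, 0.7, 3.6]
opening: 0.341
```

```bash
python3 - <<'E'
from h import *
im=snapshot("side");cv2.imwrite("pics/side3.png",im[:,:,::-1])
arc(H)
E
```

```text
alpha 1.002 rad 201.8 phi 0.13 lat 0.0 tq [0.34 0.11 0.01]
t 5.1 p [539.9 193.3 264. ] rpy [ 3.138 -0.13   0.145] F [-1.6  1.8  2.7] op 0.342
[-5.6, 0.0, 2.7] [0.004, 0.014, 0.0]
[-11.2, 0.0, 5.6] [0.004, 0.028, 0.0]
[-16.7, -0.0, 8.6] [0.004, 0.042, 0.0]
[-22.1, -0.0, 11.8] [0.004, 0.056, 0.0]
[-27.3, -0.0, 15.2] [0.004, 0.07, 0.0]
```

View pics/side3.png

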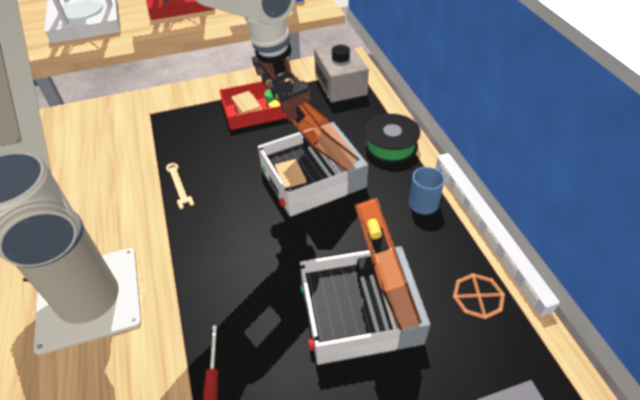

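The guard is following the gripper: the hood now leans forward, the hand is at about (290,95), and the other guard is unchanged. I'll carry on.

Call:
jog_arm:
  moves:
    - {"xyz": [-5.6, 0, 2.7], "dr": [0, 0.014, 0], "gripper": 0.2}
    - {"xyz": [-11.2, 0, 5.6], "dr": [0, 0.028, 0], "gripper": 0.2}
    - {"xyz": [-16.7, 0, 8.6], "dr": [0, 0.042, 0], "gripper": 0.2}
    - {"xyz": [-22.1, 0, 11.8], "dr": [0, 0.056, 0], "gripper": 0.2}
    - {"xyz": [-27.3, 0, 15.2], "dr": [0, 0.07, 0], "gripper": 0.2}

```text
time: 5.72
position: [514.6, 189.6, 245.1]
orientation: [3.138, -0.201, 0.145]
force: [-2.9, 2.4, 4.2]
opening: 0.34
```

```bash
python3 -c "
from h import *
arc(H)"
```

```text
alpha 0.846 rad 201.9 phi 0.201 lat 0.0 tq [0.49 0.23 0.06]
t 5.72 p [514.6 189.6 245.1] rpy [ 3.138 -0.201  0.145] F [-2.9  2.4  4.2] op 0.34
[-5.4, 0.0, 3.2] [0.004, 0.014, 0.0]
[-10.7, -0.0, 6.5] [0.004, 0.028, 0.0]
[-15.9, -0.0, 10.0] [0.004, 0.042, 0.0]
[-21.0, -0.0, 13.6] [0.004, 0.056, 0.0]
[-25.9, -0.0, 17.4] [0.004, 0.07, 0.0]
```

Call:
jog_arm:
  moves:
    - {"xyz": [-5.6, 0.5, 2.9], "dr": [0, 0.014, 0], "gripper": 0.2}
    - {"xyz": [-11.2, 0.5, 6], "dr": [0, 0.028, 0], "gripper": 0.2}
    - {"xyz": [-16.6, 0.5, 9.3], "dr": [0, 0.042, 0], "gripper": 0.2}
    - {"xyz": [-21.9, 0.5, 12.6], "dr": [0, 0.056, 0], "gripper": 0.2}
    - {"xyz": [-27, 0.5, 16.3], "dr": [0, 0.07, 0], "gripper": 0.2}

```text
time: 6.35
position: [492.6, 186.3, 223.5]
orientation: [3.139, -0.275, 0.146]
force: [4.7, 5.8, -5.3]
opening: 0.337
```

```bash
python3 -c "
from h import *
arc(H)"
```

```text
alpha 0.695 rad 202.7 phi 0.275 lat 0.0 tq [ 0.89 -0.49  0.23]
t 6.35 p [492.6 186.3 223.5] rpy [ 3.139 -0.275  0.146] F [ 4.7  5.8 -5.3] op 0.337
[-5.1, 0.0, 3.6] [0.003, 0.014, 0.001]
[-10.2, -0.0, 7.3] [0.003, 0.028, 0.001]
[-15.1, -0.0, 11.2] [0.003, 0.042, 0.001]
[-19.9, -0.0, 15.2] [0.003, 0.056, 0.001]
[-24.5, -0.1, 19.4] [0.003, 0.07, 0.001]
```

Call:
jog_arm:
  moves:
    - {"xyz": [-4.7, -1, 3.9], "dr": [0, 0.014, 0], "gripper": 0.2}
    - {"xyz": [-9.8, -1, 7.6], "dr": [0, 0.028, 0], "gripper": 0.2}
    - {"xyz": [-14.7, -1, 11.4], "dr": [0, 0.042, 0], "gripper": 0.2}
    - {"xyz": [-19.5, -1, 15.4], "dr": [0, 0.056, 0], "gripper": 0.2}
    - {"xyz": [-24.2, -1, 19.6], "dr": [0, 0.07, 0], "gripper": 0.2}

```text
time: 6.98
position: [473.8, 183.7, 197.3]
orientation: [3.138, -0.344, 0.146]
force: [0.8, -5.4, 1.1]
opening: 0.339
```

```bash
python3 -c "
from h import *
arc(H)"
```

```text
alpha 0.537 rad 202.7 phi 0.344 lat 0.2 tq [-0.86 -0.03 -0.37]
t 6.97 p [473.8 183.7 197.3] rpy [ 3.138 -0.344  0.146] F [ 0.8 -5.4  1.1] op 0.339
[-4.8, 0.0, 4.0] [0.004, 0.014, 0.001]
[-9.5, -0.0, 8.2] [0.004, 0.028, 0.001]
[-14.0, -0.0, 12.4] [0.004, 0.042, 0.001]
[-18.4, -0.1, 16.9] [0.004, 0.056, 0.001]
[-22.7, -0.1, 21.4] [0.004, 0.07, 0.001]
```

Call:
jog_arm:
  moves:
    - {"xyz": [-4.8, 0.4, 4], "dr": [0, 0.014, 0], "gripper": 0.2}
    - {"xyz": [-9.5, 0.4, 8.2], "dr": [0, 0.028, 0], "gripper": 0.2}
    - {"xyz": [-14.1, 0.4, 12.4], "dr": [0, 0.042, 0], "gripper": 0.2}
    - {"xyz": [-18.5, 0.4, 16.8], "dr": [0, 0.056, 0], "gripper": 0.2}
    - {"xyz": [-22.8, 0.4, 21.3], "dr": [0, 0.07, 0], "gripper": 0.2}

```text
time: 7.6
position: [459.5, 181.6, 169.2]
orientation: [3.138, -0.415, 0.147]
force: [0.4, -0.8, 0.0]
opening: 0.342
```

```bash
python3 -c "
from h import *
arc(H)"
```

```text
alpha 0.382 rad 203.0 phi 0.415 lat 0.1 tq [-0.04  0.01 -0.06]
t 7.6 p [459.5 181.6 169.2] rpy [ 3.138 -0.415  0.147] F [ 0.4 -0.8  0. ] op 0.342
[-4.4, -0.0, 4.4] [0.002, 0.014, 0.002]
[-8.8, -0.0, 8.9] [0.002, 0.028, 0.002]
[-12.9, -0.0, 13.5] [0.002, 0.042, 0.002]
[-17.0, -0.1, 18.3] [0.002, 0.056, 0.002]
[-20.9, -0.1, 23.2] [0.002, 0.07, 0.002]
```

Call:
jog_arm:
  moves:
    - {"xyz": [-4.4, 0, 4.4], "dr": [0, 0.014, 0], "gripper": 0.2}
    - {"xyz": [-8.8, 0, 8.9], "dr": [0, 0.028, 0], "gripper": 0.2}
    - {"xyz": [-12.9, 0, 13.5], "dr": [0, 0.042, 0], "gripper": 0.2}
    - {"xyz": [-17, 0, 18.3], "dr": [0, 0.056, 0], "gripper": 0.2}
    - {"xyz": [-20.9, 0, 23.2], "dr": [0, 0.07, 0], "gripper": 0.2}

```text
time: 8.22
position: [452.5, 179.1, 148.2]
orientation: [-3.13, -0.469, 0.153]
force: [-20.7, 21.2, 5.1]
opening: 0.363
```

```bash
python3 - <<'E'
from h import *
im=snapshot("side");cv2.imwrite("pics/side4.png",cv2.resize(im[50:250,200:440],None,fx=3,fy=3)[:,:,::-1])
arc(H,d=0.02)
E
```

```text
alpha 0.273 rad 202.9 phi 0.469 lat -1.3 tq [2.97 2.35 1.87]
t 8.28 p [452.5 179.  148.1] rpy [-3.13  -0.469  0.153] F [-17.2  21.7   1.2] op 0.372
[-2.8, -0.1, 3.1] [-0.016, 0.014, 0.007]
[-5.6, -0.0, 6.2] [-0.016, 0.028, 0.007]
[-8.3, -0.0, 9.4] [-0.016, 0.042, 0.007]
[-11.0, 0.0, 12.6] [-0.016, 0.056, 0.007]
[-13.6, 0.1, 15.9] [-0.016, 0.07, 0.006]
```

View pics/side4.png

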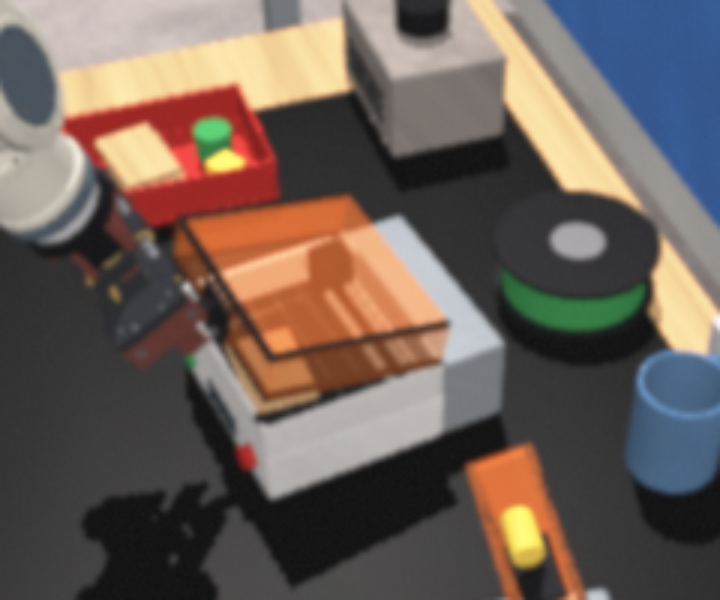

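```bash
python3 - <<'E'
from h import *
im=snapshot("top");cv2.imwrite("pics/top4.png",cv2.resize(im[80:280,100:340],None,fx=3,fy=3)[:,:,::-1])
im=snapshot("side");cv2.imwrite("pics/side5.png",cv2.resize(im[90:200,220:380],None,fx=5,fy=5,interpolation=2)[:,:,::-1])
s,p,r=now()
for n in("side","top"):print(n,proj(n,p+r.apply([0,0,6])),[proj(n,p+r.apply([0,y,25])).round() for y in(-16,16)])
print(s["force"],s["opening"])
E
```

```text
side [259.54696789 156.4773782 ] [array([261., 156.]), array([266., 164.])]
top [212.45500587 230.45444451] [array([206., 227.]), array([222., 225.])]
[-18.20032016  21.29584351   2.22301006] 0.36535720810693306
```

View pics/top4.png

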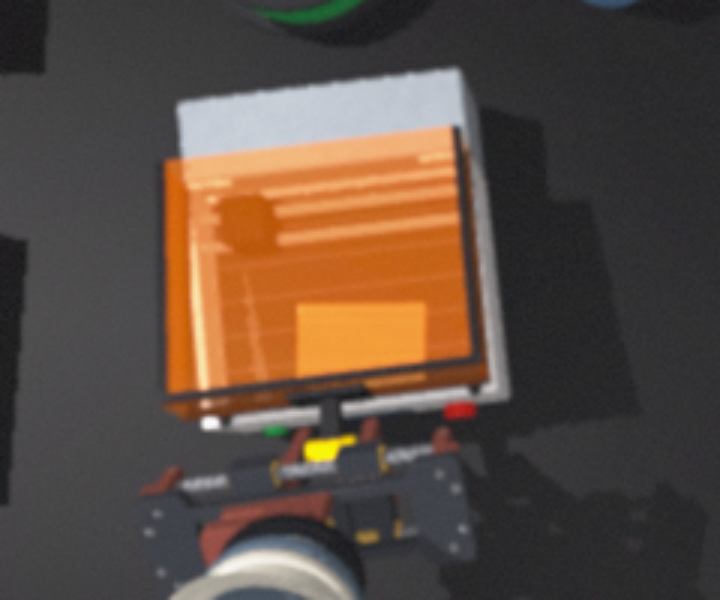

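View pics/side5.png

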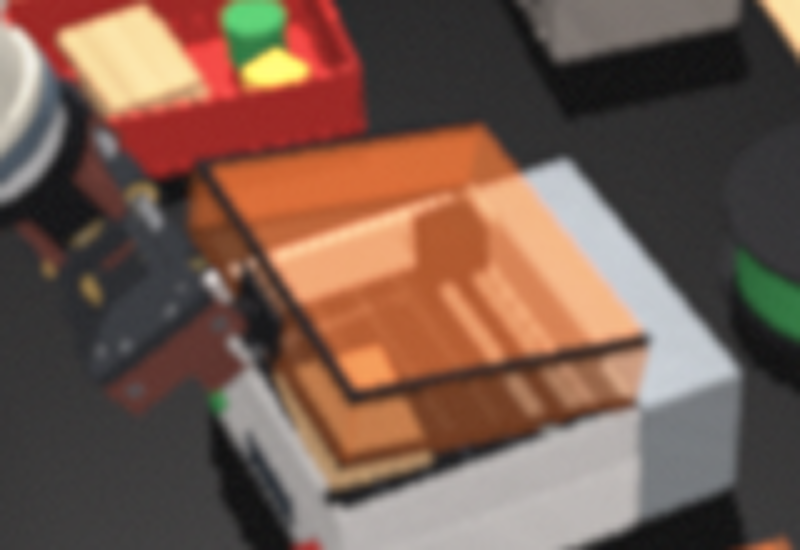

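```bash
python3 - <<'E'
from h import *
s=ctrl.read_state();print(s["qpos"].round(3),s["effort"].round(1),s["force"].round(1),s["time"])
E
```

```text
[ 0.414  0.294  2.274 -0.742  0.157  2.541] [-13.2 -34.8 -20.   -1.1   2.7   0.2] [-18.2  21.3   2.2] 8.375
```

The arm reached a wrist limit: j6 is at 2.54 and j5 is near 0. I'll reverse the tilt about the knob to move away from it.

Call:
jog_arm:
  moves:
    - {"xyz": [0, 0, 0], "dr": [-0.01, -0.03, 0], "gripper": 0.2}
    - {"xyz": [0, 0, 0], "dr": [-0.01, -0.06, 0], "gripper": 0.2}

```text
time: 8.62
position: [452.0, 180.5, 148.0]
orientation: [-3.138, -0.409, 0.155]
force: [0.6, 1.6, -1.0]
opening: 0.341
```

```bash
python3 - <<'E'
from h import *
s=ctrl.read_state();print(s["qpos"].round(3),s["effort"].round(1))
arc(H,dphi=-.03,d=0)
E
```

```text
[ 0.413  0.294  2.239 -0.441  0.232  2.239] [ -1.  -35.9 -16.   -1.9  -1.3   1.4]
alpha 0.271 rad 203.3 phi 0.409 lat 0.2 tq [ 0.07  0.07 -0.03]
t 8.62 p [452.  180.5 148. ] rpy [-3.138 -0.409  0.155] F [ 0.6  1.6 -1. ] op 0.341
[0.2, -0.0, 0.0] [-0.007, -0.03, 0.009]
[0.4, -0.0, 0.0] [-0.007, -0.06, 0.009]
[0.5, -0.0, 0.0] [-0.007, -0.09, 0.009]
[0.7, -0.0, 0.0] [-0.007, -0.12, 0.009]
[0.9, -0.0, 0.1] [-0.007, -0.15, 0.009]
```

Call:
jog_arm:
  moves:
    - {"xyz": [0.2, 0, 0], "dr": [-0.003, -0.04, 0.004], "gripper": 0.2}
    - {"xyz": [0.4, 0, 0], "dr": [-0.006, -0.08, 0], "gripper": 0.2}
    - {"xyz": [0.7, 0, 0], "dr": [-0.006, -0.12, 0], "gripper": 0.2}
    - {"xyz": [0.9, 0, 0], "dr": [-0.006, -0.16, 0], "gripper": 0.2}
    - {"xyz": [1.2, 0, 0], "dr": [-0.006, -0.2, 0], "gripper": 0.2}

```text
time: 9.25
position: [452.2, 180.5, 147.8]
orientation: [3.139, -0.206, 0.154]
force: [-2.0, -0.9, -1.0]
opening: 0.341
```

```bash
python3 - <<'E'
from h import *
s=ctrl.read_state();print(s["qpos"].round(3),s["effort"].round(1))
arc(H,dphi=-.025,d=0.025)
E
```

```text
[ 0.384  0.319  2.121 -0.102  0.502  1.886] [ -0.1 -40.6 -19.6  -0.7  -1.9   0.2]
alpha 0.267 rad 204.2 phi 0.206 lat 0.1 tq [-0.06  0.36 -0.17]
t 9.25 p [452.2 180.5 147.8] rpy [ 3.139 -0.206  0.154] F [-2.  -0.9 -1. ] op 0.341
[-2.1, -0.0, 4.6] [0.001, -0.025, 0.009]
[-4.2, -0.0, 9.3] [0.001, -0.05, 0.009]
[-6.1, -0.1, 14.0] [0.001, -0.075, 0.009]
[-7.9, -0.1, 18.8] [0.001, -0.1, 0.009]
[-9.5, -0.1, 23.7] [0.001, -0.125, 0.009]
```

Call:
jog_arm:
  moves:
    - {"xyz": [-1.8, 0, 4], "dr": [0, -0.02, 0], "gripper": 0.2}
    - {"xyz": [-3.6, 0, 8], "dr": [0, -0.04, 0], "gripper": 0.2}
    - {"xyz": [-5.2, 0, 12], "dr": [0, -0.06, 0], "gripper": 0.2}
    - {"xyz": [-6.7, 0, 16], "dr": [0, -0.08, 0], "gripper": 0.2}
    - {"xyz": [-8.1, 0, 20], "dr": [0, -0.1, 0], "gripper": 0.2}

```text
time: 9.88
position: [447.7, 179.8, 125.9]
orientation: [3.139, -0.104, 0.154]
force: [-3.9, 3.9, 1.3]
opening: 0.34
```

```bash
python3 - <<'E'
from h import *
s=ctrl.read_state();print(s["qpos"].round(3))
arc(H,dphi=0,d=0.015)
E
```

```text
[ 0.372  0.381  2.081 -0.046  0.578  1.826]
alpha 0.157 rad 204.6 phi 0.104 lat 0.1 tq [ 0.39  0.65 -0.09]
t 9.88 p [447.7 179.8 125.9] rpy [ 3.139 -0.104  0.154] F [-3.9  3.9  1.3] op 0.34
[-0.8, -0.0, 3.0] [0.002, 0.0, 0.009]
[-1.5, -0.0, 6.0] [0.002, 0.0, 0.009]
[-2.2, -0.0, 9.0] [0.002, 0.0, 0.009]
[-2.7, -0.0, 11.4] [0.002, 0.0, 0.009]
[-2.7, -0.0, 11.4] [0.002, 0.0, 0.009]
```

Call:
jog_arm:
  moves:
    - {"xyz": [-1, 0, 2], "dr": [0, 0, 0], "gripper": 0.2}
    - {"xyz": [-1.5, 0, 4], "dr": [0, 0, 0], "gripper": 0.2}
    - {"xyz": [-2, 0, 6], "dr": [0, 0, 0], "gripper": 0.2}
    - {"xyz": [-2.4, 0, 8], "dr": [0, 0, 0], "gripper": 0.2}

```text
time: 10.38
position: [446.4, 179.7, 117.8]
orientation: [3.139, -0.105, 0.154]
force: [-1.3, 2.7, -0.2]
opening: 0.339
```

Call:
jog_arm:
  moves:
    - {"xyz": [-0.2, 0, 1], "dr": [0, 0, 0], "gripper": 0.2}
    - {"xyz": [-0.3, 0, 2], "dr": [0, 0, 0], "gripper": 0.2}

```text
time: 10.62
position: [446.1, 179.6, 115.7]
orientation: [3.139, -0.104, 0.154]
force: [-2.7, 3.1, 0.4]
opening: 0.341
```

Call:
jog_arm:
  moves:
    - {"xyz": [-0.3, 0, 1], "dr": [0, 0, 0], "gripper": 0.2}
    - {"xyz": [-0.5, 0, 2], "dr": [0, 0, 0], "gripper": 0.2}
    - {"xyz": [-0.6, 0, 3], "dr": [0, 0, 0], "gripper": 0.2}

```text
time: 11.0
position: [445.7, 179.6, 112.5]
orientation: [3.139, -0.104, 0.154]
force: [-2.5, 2.0, -0.4]
opening: 0.34
```

```bash
python3 - <<'E'
from h import *
im=snapshot("side");cv2.imwrite("pics/side6.png",cv2.resize(im[90:220,220:380],None,fx=4.5,fy=4.5,interpolation=2)[:,:,::-1])
arc(H,dphi=0,d=0.005)
E
```

```text
alpha 0.09 rad 204.9 phi 0.104 lat 0.1 tq [ 0.4   0.22 -0.1 ]
t 11.05 p [445.7 179.6 112.4] rpy [ 3.139 -0.104  0.154] F [-1.5  2.6 -0.9] op 0.343
[0.4, 0.0, -2.0] [0.002, 0.0, 0.009]
[0.4, 0.0, -2.0] [0.002, 0.0, 0.009]
[0.4, 0.0, -2.0] [0.002, 0.0, 0.009]
[0.4, 0.0, -2.0] [0.002, 0.0, 0.009]
[0.4, 0.0, -2.0] [0.002, 0.0, 0.009]
```

View pics/side6.png

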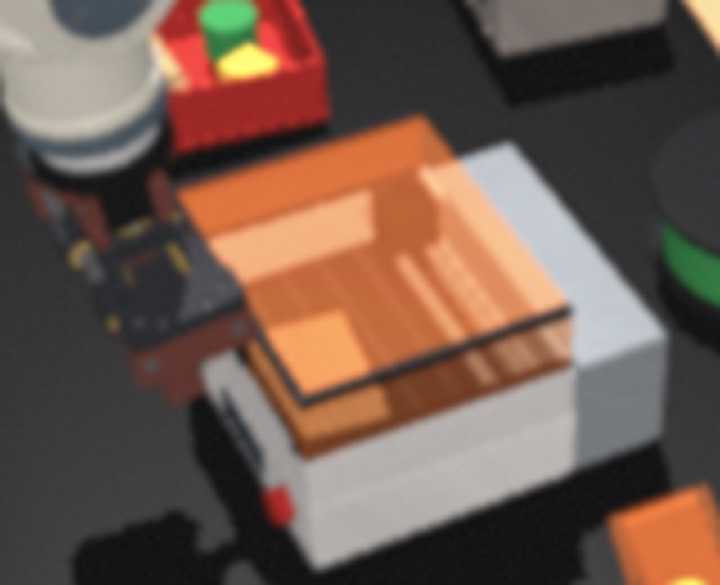

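The hood is almost on the box rim, with its lower edge meeting the rim at about (310,450). The force shows no stop yet, so I'll feel further down.

Call:
jog_arm:
  moves:
    - {"xyz": [-0.1, 0, 0.7], "dr": [0, 0, 0], "gripper": 0.2}
    - {"xyz": [-0.2, 0, 1.4], "dr": [0, 0, 0], "gripper": 0.2}
    - {"xyz": [-0.2, 0, 2], "dr": [0, 0, 0], "gripper": 0.2}

```text
time: 11.42
position: [445.5, 179.5, 110.3]
orientation: [3.139, -0.104, 0.154]
force: [-2.5, 2.2, -0.8]
opening: 0.344
```

Call:
jog_arm:
  moves:
    - {"xyz": [-0.1, 0, 0.7], "dr": [0, 0, 0], "gripper": 0.2}
    - {"xyz": [-0.2, 0, 1.4], "dr": [0, 0, 0], "gripper": 0.2}
    - {"xyz": [-0.2, 0, 2], "dr": [0, 0, 0], "gripper": 0.2}

```text
time: 11.8
position: [445.7, 179.6, 109.3]
orientation: [3.139, -0.104, 0.154]
force: [-6.5, 0.5, 18.4]
opening: 0.341
```

Call:
jog_arm:
  moves:
    - {"xyz": [0, 0, 0], "dr": [0, 0, 0], "gripper": 0.34}
    - {"xyz": [0, 0, 0], "dr": [0, 0, 0], "gripper": 0.45}
    - {"xyz": [0, 0, 0], "dr": [0, 0, 0], "gripper": 0.6}
    - {"xyz": [0, 0, 0], "dr": [0, 0, 0], "gripper": 0.75}
    - {"xyz": [0, 0, 0], "dr": [0, 0, 0], "gripper": 0.75}

```text
time: 12.42
position: [445.8, 179.5, 109.2]
orientation: [3.139, -0.104, 0.154]
force: [0.4, -0.7, -0.5]
opening: 0.731
```

```bash
python3 - <<'E'
from h import *
for n in("side","top"):
  im=snapshot(n);x=im[90:220,220:380] if n=="side" else im[90:260,120:320];cv2.imwrite(f"pics/{n}7.png",cv2.resize(x,None,fx=3.5,fy=3.5,interpolation=2)[:,:,::-1])
s,p,r=now();print(s["qpos"].round(3),s["force"].round(1),s["opening"],s["time"])
E
```

```text
[ 0.373  0.412  2.092 -0.049  0.536  1.831] [ 0.1 -0.2  0.1] 0.7454593764673795 12.525
```

View pics/side7.png

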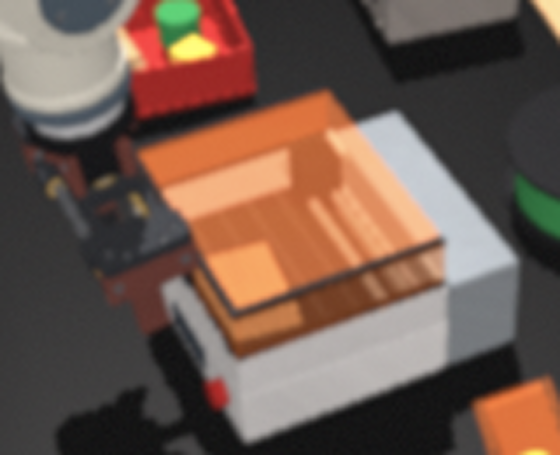

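View pics/top7.png

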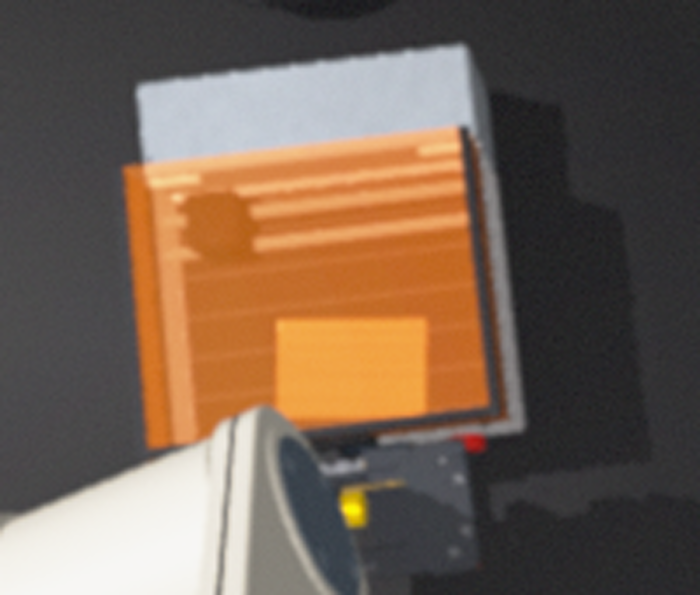

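The guard sits flush on the rim and the jaws are clear of the knob. I'll retreat along the tool axis, which goes up and slightly towards the robot.

Call:
jog_arm:
  moves:
    - {"xyz": [0, 0, -15], "dr": [0, 0, 0], "gripper": 0.75}
    - {"xyz": [0, 0, -35], "dr": [0, 0, 0], "gripper": 0.75}
    - {"xyz": [-5, 0, -65], "dr": [0, 0, 0], "gripper": 0.75}
    - {"xyz": [-15, 0, -100], "dr": [0, 0, 0], "gripper": 0.75}
    - {"xyz": [-25, 0, -140], "dr": [0, 0, 0], "gripper": 0.75}

```text
time: 13.15
position: [405.9, 173.6, 247.6]
orientation: [3.139, -0.104, 0.154]
force: [-0.1, 0.5, 1.1]
opening: 0.75
```

Call:
jog_arm:
  moves:
    - {"xyz": [0, 0, -30], "dr": [0, 0, 0], "gripper": 0.75}
    - {"xyz": [0, 0, -40], "dr": [0, 0, 0], "gripper": 0.75}
    - {"xyz": [0, 0, -40], "dr": [0, 0, 0], "gripper": 0.75}

```text
time: 13.52
position: [401.9, 173.1, 287.8]
orientation: [3.14, -0.106, 0.154]
force: [0.3, 0.4, -0.7]
opening: 0.752
```

```bash
python3 - <<'E'
from h import *
for n in("side","top"):
  im=snapshot(n);x=im[50:370,200:460] if n=="side" else im;cv2.imwrite(f"pics/{n}8.png",cv2.resize(x,None,fx=1.8 if n=="side" else 1.2,fy=1.8 if n=="side" else 1.2)[:,:,::-1]);print(yellow(im))
  K=H+206.2*(-np.cos(.107)*f+np.sin(.107)*Zv);print(K,proj(n,K))
s,p,r=now();print(s["qpos"].round(3),s["qd"].round(3),s["force"].round(1),p,s["time"])
E
```

```text
[(array([256.8, 168.5]), array([252, 161,  10,  13,  45], dtype=int32)), (array([373.9, 230.6]), array([368, 219,  13,  20, 103], dtype=int32))]
[445.40606831 179.40067751 110.02132345] [257.32671213 167.06939738]
[(array([456.3, 150.5]), array([445, 143,  24,  16, 295], dtype=int32)), (array([ 70.6, 173.8]), array([ 59, 165,  21,  18, 262], dtype=int32)), (array([215.3, 235.6]), array([207, 230,  18,  12, 180], dtype=int32))]
[445.40606831 179.40067751 110.02132345] [216.41003289 235.7542554 ]
[ 0.397  0.043  2.04  -0.034  0.959  1.832] [0.002 0.013 0.003 0.001 0.002 0.002] [ 0.9 -0.2  0.1] [401.3445279  172.84143885 286.38687122] 13.625
```

View pics/side8.png

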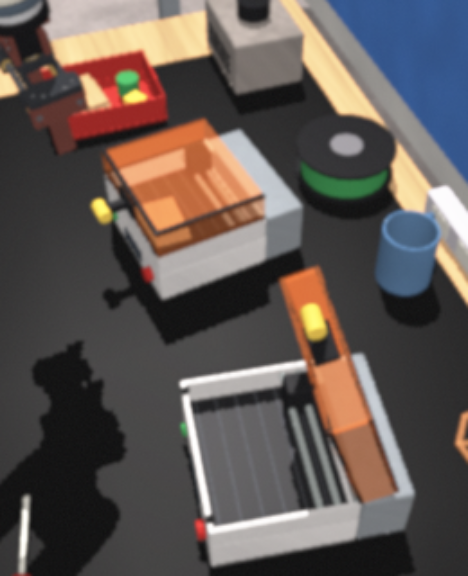

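View pics/top8.png

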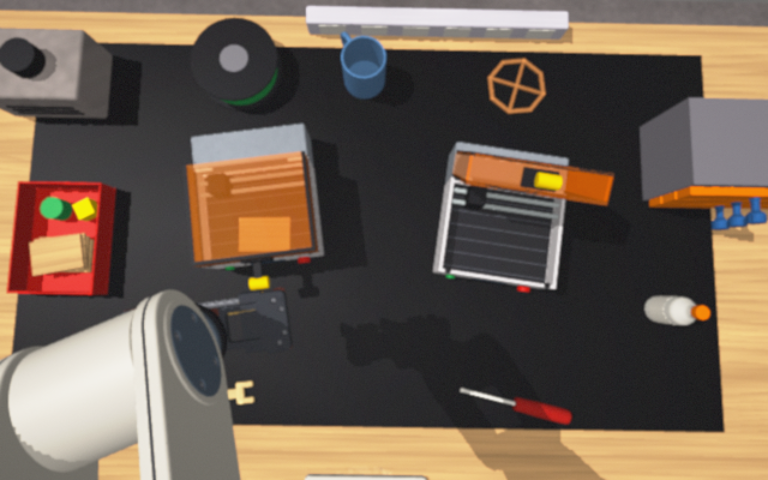

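The loaded guard is shut and flush. Its knob is at (257,168) in the side view and (215,236) in the top view, within 1.5 px of the predicted shut pose. The blank is in place under it, and the other knob is unchanged.

```bash
python3 - <<'E'
from h import *
from station import ticket
print(tri((256.8,168.5),(215.3,235.6)).round(1));print(ticket.sign_off())
E
```

```text
[444.7 183.7 101.4]
the job is handed in; nothing more can be done
None
```

I lowered the loaded engraver's guard fully shut, let go of the knob, backed the arm away and signed off at about 13.6 s of the 38 s. I pinched the knob by its flat ends at 12 N and carried it down the whole arc, so the guard never dropped. I stopped when the upward force reached about 18 N at the stop.

**Last checks that agreed:**
- The guard sits flush on the box rim, and its knob is within about 1.5 px of the predicted shut position in both views.
- The blank is at the same pixels as at the start, seen through the closed guard.
- The other engraver's knob is at the same pixels as at the start in both views.
- The gripper is clear of everything and the force on the tool reads about zero.

**Checks that failed or disagreed:**
- **Joint limit:** partway down, the forward tilt I was adding drove joint 6 to 2.541 rad, against its 2.54 limit. This caused about 30 N of sideways force for a moment. I tilted back, the grip on the knob recovered and I finished normally. It may count as touching or slightly passing the joint range.
- **Knob height:** a final two-view measurement put the knob at 101 mm above the table, against the expected 110 mm. The gripper height at the stop also read low, about 103 mm. I took this as measurement error, because the guard had met its stop and looked flush.

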